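Shut off the air at the finishing bench's covered valve box

TASK

Turn off the bench's air: push the cream cover of the blue-grey two-bay valve box all the way across onto the other bay to uncover the red valve handle, then push the red handle a quarter turn clockwise (seen from above) until it is fully shut against its stop. Only push with the fingertips: do not lift the cover off its track, leave the black handle as it is set, and do not disturb anything else on the bench.

Things in the scene. Friction and masses are not known exactly. Their poses are not given: they have to be found in the camera images.
- valve_box: blue-grey open-topped box fixed to the bench, 148 (its x) by 304 mm (its y), 82 mm high; origin under its centre, on the bench. Two bays centred at y = +72 and -72 mm, each 124 (x) by 136 mm (y) inside, floor at 6 mm; which holds the red valve varies. Tops of the long walls (70 mm high) carry the cover; guide rails and end stops (inner faces at y = +-146 mm) rise to 82 mm; middle wall 64 mm
- cover: cream plate 134 (x) by 138 (y) by 5 mm, about 0.3 kg, loose in the track, at first over the red valve; the other bay is open. Slides along the box y, 1 to 4 N, about 149 mm onto the other bay, to the end stop (then 77 mm off the box middle). Origin: centre of its underside, 70 mm above the bench. A push rib stands across its middle: 90 mm (x), 10 mm thick (y), top 23 mm above the origin
- red_base: brass body of the red valve, fixed in its bay, axes parallel to the box's; origin at the bay's centre, 6 mm above the bench. At most 36 mm high
- red_pivot (a point): the red handle's upright turning axis, at its handle's mid-height (46 mm above the bench); 15 mm along x and -4 mm along y from the bay's centre
- red_tip (a point): outer end of the red handle, 62 mm from the pivot, at mid-height (46 mm above the bench). The handle is a red bar with a white band, 14 mm wide, 12 mm thick (40 to 52 mm above the bench), hidden under the cover at first
- red_handle (a joint): angle of the red handle (rad): 0 = fully open, pointing along the box's -x (in line with its pipe); grows clockwise seen from above, to 1.571 = fully shut at the stop, pointing along the box's +y. It starts between 0 and 0.35, stays where it is left, and takes about 3 N at 45 mm from the pivot
- black_pivot (a point): turning axis of the black handle in the other bay, placed and sized just like the red one
- black_tip (a point): outer end of the black handle, 62 mm from its pivot; to be left as it is set
- black_handle (a joint): angle of the black handle (rad), same meaning as the red one's
- jar: amber glass jar with steel lid, 60 mm wide, 85 mm tall; origin at the centre of its underside
- brush: paint brush lying flat near the box, 190 mm long; origin under its middle
- sanding_block: cork sanding block 40 x 85 x 28 mm high, lying between box and robot; origin at the centre of its underside
- paint_tin: paint tin with green label, 100 mm wide, 115 mm tall; origin at the centre of its underside
- spray_can: red spray can, 56 mm wide, 190 mm tall; origin at the centre of its underside
- dish: shallow steel dish, 144 mm wide, 20 mm high; origin at the centre of its underside
- pencil_pot: taupe pot 84 mm wide, 95 mm tall, full of silver pencils (180 mm to their tops); origin at the centre of its underside
Mind the look-alikes: they are no part of the job. Leave any turquoise look-alike of the cover alone.

How it is judged:
By the outcome, as a careful person would: the job done as asked, in the order asked, and still so for the second after the job is handed in, with the robot touching nothing.
It also fails if it takes over 51 s, if anything falls off the work surface, if the arm or the gripper's body presses on something with over 40 N, if the wrist force passes 120 N, or if a joint passes its speed limit or range.

ROBOT

A 6-joint arm with a two-finger parallel gripper is mounted at the origin on the work surface. World frame = base frame: x ahead of the robot, y to its left, z up, the work surface at z = 0. Lengths are in m, angles in degrees, forces in N, time in s.
With the tool pointing down it reaches from about 0.35 to 0.925 m from the base axis. Payload 6.4 kg.
Tool frame: the origin (TCP) lies midway between the tips of the shut fingers; the grasp point (between the pads) lies 19 mm behind it; z points along the fingers, y is the line along which they close (so a half turn about z gives the same grasp; the last joint's range is limited). The gripper opens to 85 mm and grips with 20 to 120 N. Pads are 22 mm wide; open, the fingers measure 114 mm over their backs; the gripper's body (76 mm by 85 mm) begins 54 mm behind the grasp point. The pads swing forward as they close: fully open they stand 13 mm farther back than shut.
Start: joints at [-85.319, 14.043, 89.255, -0, 76.702, -9.975], TCP at [0.164, -0.629, 0.231] pointing down, gripper open.
Joint ranges: [-179.41, 179.41], [-58.25, 129.5], [7.25, 145.43], [-54.29, 234.29], [11.92, 165.04], [-157.13, 157.13]. Speed limits (degrees/s): [147.25, 147.25, 180, 180, 180, 180].

INTERFACE

Orientations are given as a 3x3 rotation matrix whose columns are the frame's x, y, z axes.
In Python, from bench import env, optics gives the robot as it stands.
- The arm moves only by the tool servo_tool, never from a script. Its argument "deltas" is one flat list of numbers, 5 for each row, row after row: the finger opening in cm, from 0 to 8.54, then the shift along the tool's x, y, z in cm, then the turn about the tool's z in rad. A call has 1 to 12 rows; each row shifts and turns the commanded pose from where the row before left it, along the tool's axes as they then stand; what a row does not reach is not made up. A row lasts 1/10 s, in which the tool goes at most 50 mm and 8.59 degrees, less where a joint would pass 70% of its speed; a pose out of reach is approached as far as the arm can. A call is refused whole if a number of a shift passes 5 or a number of a turn 0.15, either way. A call with a gripper value outside its range is refused whole. The fingers move at their own pace and stop on an object; "newtons" is the grip in N (left out, the last holds). Time passes only in rows, so rows that do not move let the fingers close. It gives the time, the measured TCP pose, the force, the opening and the grip force at its end, in the units of the state.
- env.get_obs(): the state, without advancing time (a new reading comes with each control period).
- optics.get_image(name): name is "scene" or "top" or "wrist"; returns a dict with "img" (480x640x3 uint8, red, green, blue), "fov_y" (degrees; the focal length in pixels is half the picture's height over the tangent of half this angle, whatever the lens; pixels are square), "cx", "cy" (the principal point, pixels), "origin" and "rotation" of the camera in the world; the wrist camera has in their place "hand_eye" (4x4, takes a point from camera to tool coordinates, whose origin is the TCP and whose axes are the flange's). Camera axes: x right, y down, z forward; pixel columns grow to the right and rows downward; lengths in m; the calibration is good to about 2 mm. A picture is of the moment at which its call begins: read the wrist's pose just before it. There is no depth.
- env.job_done(): hands the job in; it is judged then, once.
The state is a dict: "t": time; "joint_pos": joint angles; "joint_velocities": joint speeds; "joint_torque": joint torques, N m; "tool_pos": TCP position; "tool_rot": TCP orientation; "ft_force": force on the tool from outside, world axes, zero at the start; "moment": the same for the moment, N m; "grip_width": finger opening in m; "finger_force": force on a finger pad.
Only numpy, scipy, OpenCV 4.12 (cv2) and the standard library are available. Lean on these libraries where they do the work, as an engineer would, in place of code of your own. Each camera call takes 0.05 s, during which the arm holds its last target. There are 200 camera calls.

## Working session

There is one attempt and no reset: what is moved stays moved. The work goes in short steps, Python scripts to look and compute and a tool call to move; the robot and the scene stay as the last step left them, time stands still between calls to the robot, and variables do not carry over. Pictures are saved under pics/ and viewed, at most 10 in all, crops included, and the job is handed in when it is done.

Besides the shell and the picture viewer there is one more tool, called after ">>>" by a JSON object that holds its "method" and its "body". servo_tool: Moves the arm, as the interface text tells. Its arguments: {"type":"object","properties":{"deltas":{"type":"array","items":{"type":"number"}},"newtons":{"type":"number"}},"required":["deltas"]}

```bash
mkdir -p pics; ls; python3 - <<'E'
from bench import env, optics
import cv2
o=env.get_obs(); print(o['t'],o['tool_pos'],o['tool_rot'],o['grip_width'])
for n in ('top','scene'):
    d=optics.get_image(n); cv2.imwrite(f'pics/{n}0.png',d['img'][:,:,::-1]); print(n,d['fov_y'],d['cx'],d['cy'],d['origin'],d['rotation'])
E
```

```text
pics
0.0 [ 0.16442087 -0.62827274  0.23016577] [[ 9.67460795e-01  2.53020913e-01 -1.67829102e-04]
 [ 2.53020756e-01 -9.67458908e-01  1.93884893e-03]
 [ 3.28201568e-04 -1.91822458e-03 -9.99998106e-01]] 0.085479888877691
top 49.35972291793876 322.5014401959785 230.44840002686792 [0.26665928 0.00375609 1.49575331] [[-0.02804626 -0.98036412  0.19519119]
 [-0.99956872  0.02920583  0.00306459]
 [-0.00870513 -0.19502105 -0.98076042]]
scene 44.80647030046189 314.7785385023807 240.58178503190794 [ 1.34669813 -0.80643441  1.07595423] [[ 0.7110381   0.46010447 -0.53172238]
 [ 0.7031326  -0.45942236  0.54271138]
 [ 0.00541878 -0.75975981 -0.65018126]]
```

View pics/top0.png

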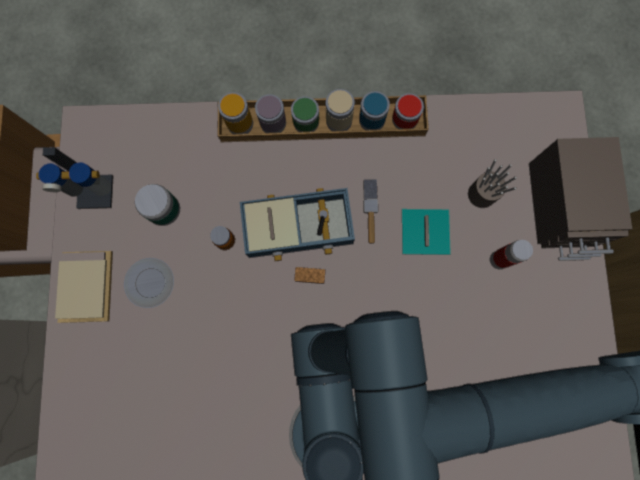

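View pics/scene0.png

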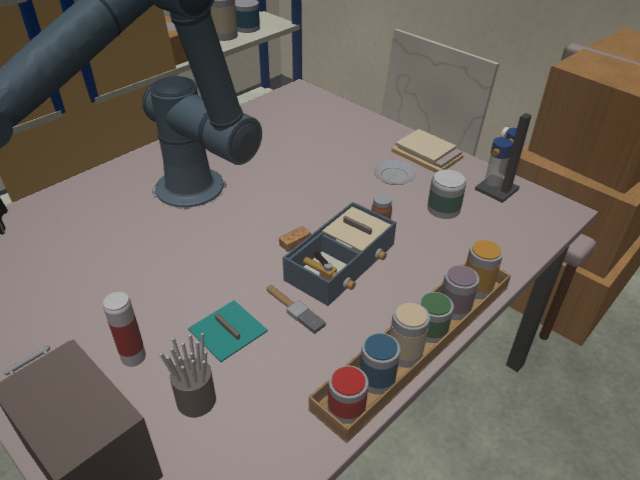

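The top view shows the blue-grey box at about (297,222). The cream cover with its rib is at (271,224), and the open bay with the black handle is at (322,222). The look-alikes are the cream pad at (82,290), which is off the box, and the turquoise plate at (426,232). The cover on the box fits the description, so I'll confirm it in one enlarged crop.

```bash
cat > h.py <<'E'
import numpy as np, cv2
from bench import env, optics
def ray(d,px,z,R=None,o=None):
    R=d['rotation'] if R is None else R; o=d['origin'] if o is None else o
    f=240/np.tan(np.radians(d['fov_y']/2)); R=np.array(R);o=np.array(o)
    px=np.atleast_2d(px).astype(float)
    v=np.c_[(px[:,0]-d['cx'])/f,(px[:,1]-d['cy'])/f,np.ones(len(px))]@R.T
    return o+v*((z-o[2])/v[:,2])[:,None]
E
python3 - <<'E'
from h import *
d=optics.get_image('top'); im=d['img'][:,:,::-1].copy()
cv2.imwrite('pics/crop.png',cv2.resize(im[175:270,230:365],None,fx=5.8,fy=5.8,interpolation=cv2.INTER_CUBIC))
hsv=cv2.cvtColor(im,cv2.COLOR_BGR2HSV)
def big(lo,hi,n,z):
    m=cv2.inRange(hsv,lo,hi); m[:180]=0;m[262:]=0;m[:,:235]=0;m[:,360:]=0
    c=max(cv2.findContours(m,0,2)[0],key=cv2.contourArea); r=cv2.minAreaRect(c); b=cv2.boxPoints(r)
    P=ray(d,b,z); print(n,b.round(1).tolist(),P.round(4).tolist(),P.mean(0),np.linalg.norm(P[1]-P[0]),np.linalg.norm(P[2]-P[1]))
    for i in (0,1): e=P[i+1]-P[i]; print(np.degrees(np.arctan2(e[1],e[0])))
big((95,60,30),(120,255,200),'box',.082)
big((18,40,120),(35,160,255),'cover',.075)
E
```

```text
box [[238.8000030517578, 202.3000030517578], [346.79998779296875, 188.1999969482422], [353.8999938964844, 242.5], [245.89999389648438, 256.6000061035156]] [[0.6352, 0.2397, 0.082], [0.6667, -0.0632, 0.082], [0.5116, -0.0769, 0.082], [0.4813, 0.2198, 0.082]] [0.57369411 0.07985863 0.082     ] 0.30460780382136954 0.15570384909589616
-84.05532951724811
-174.94898309925549
cover [[244.10000610351562, 204.10000610351562], [291.79998779296875, 198.1999969482422], [297.3999938964844, 243.60000610351562], [249.8000030517578, 249.5]] [[0.6313, 0.2258, 0.075], [0.6445, 0.0919, 0.075], [0.5146, 0.0784, 0.075], [0.5018, 0.21, 0.075]] [0.5730228  0.15153838 0.075     ] 0.13457683104676 0.13061268169590212
-84.37758045114707
-174.0536953647193
```

View pics/crop.png

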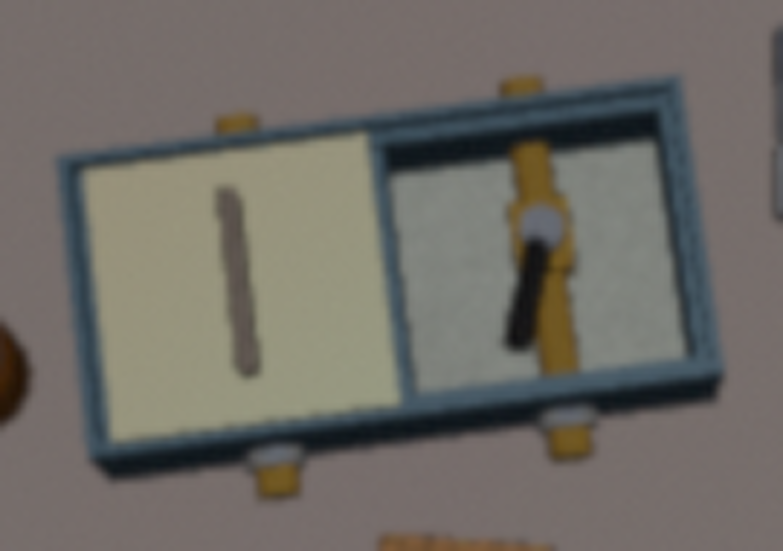

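The crop confirms the cream cover with its rib over the left (+y) bay. The black handle in the right bay shows that box +x points away from the robot, with a yaw of about 5.8°. The box centre is near (0.578, 0.080).

Next I'll align the yaw, shut the fingers and travel at height.

>>> {"method": "servo_tool", "body": {"deltas": [0, 0, 0, 0, 0.08, 0, 0, 0, 0, 0.075, 0, 2.4, -3.9, 0, 0, 0, 2.4, -3.9, 0, 0, 0, 2.4, -3.9, 0, 0, 0, 2.4, -3.9, 0, 0, 0, 2.4, -3.9, 0, 0, 0, 2.4, -3.9, 0, 0, 0, 2.4, -3.9, 0, 0, 0, 2.4, -3.9, 0, 0, 0, 2.4, -3.9, 0, 0, 0, 2.4, -3.9, 0, 0], "newtons": 20}}

```text
t: 1.35
tool_pos: [0.3643, -0.2149, 0.2312]
tool_rot: [[0.995, 0.1, 0.0], [0.1, -0.995, -0.0], [0.0, 0.0, -1.0]]
ft_force: [0.5, -0.9, 0.4]
grip_width: -0.0
finger_force: 0.0
```

>>> {"method": "servo_tool", "body": {"deltas": [0, 2.4, -3.9, 0, 0, 0, 2.4, -3.9, 0, 0, 0, 2.4, -3.9, 0, 0, 0, 2.4, -3.9, 0, 0, 0, 2.4, -3.9, 0, 0, 0, 2.4, -3.9, 0, 0, 0, 2.4, -3.9, 0, 0, 0, 2.4, -3.9, 0, 0, 0, 2.4, -3.5, 0, 0, 0, 2.4, -3.5, 0, 0, 0, 0, 0, 0, 0, 0, 0, 0, 0, 0]}}

```text
t: 2.55
tool_pos: [0.5641, 0.1881, 0.2305]
tool_rot: [[0.995, 0.102, -0.001], [0.102, -0.995, -0.001], [-0.001, 0.0, -1.0]]
ft_force: [0.1, 0.7, -0.7]
grip_width: 0.0
finger_force: 0.0
```

```bash
python3 - <<'E'
from h import *
o=env.get_obs(); d=optics.get_image('wrist'); cv2.imwrite('pics/w1.png',d['img'][:,:,::-1])
H=np.array(d['hand_eye']); print(H.round(3),d['fov_y'],d['cx'],d['cy'])
R=np.array(o['tool_rot'])@H[:3,:3]; p=np.array(o['tool_pos'])+np.array(o['tool_rot'])@H[:3,3]; print(p)
np.savez('w1.npz',R=R,p=p,fov_y=d['fov_y'],cx=d['cx'],cy=d['cy'])
E
```

```text
[[-0.001 -0.948 -0.319  0.082]
 [ 1.    -0.    -0.001  0.002]
 [ 0.001 -0.319  0.948 -0.142]
 [ 0.     0.     0.     1.   ]] 59.4062250287279 322.6108374234604 235.0566328541706
[0.64549638 0.19484717 0.37213124]
```

View pics/w1.png

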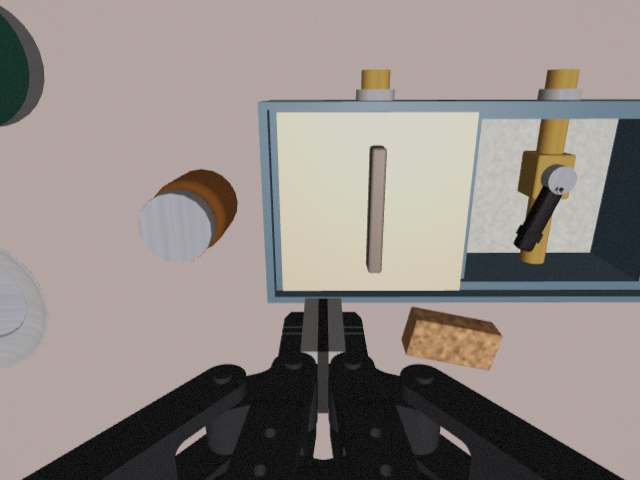

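The wrist view shows the cover with its rib top from (378,147) to (375,272). The box's +y end corners are at (262,102) and (268,302), and the shut fingertips are about 40 px wide near (323,300).

```bash
python3 - <<'E'
from h import *
w=np.load('w1.npz'); f=lambda px,z: ray(w,px,z,w['R'],w['p'])[:,:2]
r=f([[378,149],[375,271]],.093); print('rib',r,r.mean(0),np.linalg.norm(r[0]-r[1]))
b=f([[262,102],[268,302]],.082); print('boxend',b,b.mean(0),np.linalg.norm(b[0]-b[1]))
e=b[0]-b[1]; print(np.degrees(np.arctan2(e[1],e[0])))
e=r[0]-r[1]; print(np.degrees(np.arctan2(e[1],e[0])))
c=f([[278,112],[479,114],[461,290],[279,291]],.075); print('cover',c,c.mean(0)); e=c[0]-c[1]; print(np.degrees(np.arctan2(-e[0],e[1])))
l=f([[262,102],[640,101]],.082); e=l[0]-l[1]; print(np.degrees(np.arctan2(-e[0],e[1])))
y=np.radians(5.8); X=np.array([np.cos(y),np.sin(y)]);Y=np.array([-X[1],X[0]])
print('centre from end',b.mean(0)-.152*Y,'from rib',r.mean(0)-.072*Y,'from cover',c.mean(0)-.072*Y)
print('tip width', f([[303,300],[343,300]],.231))
E
```

```text
rib [[0.61455987 0.1553175 ]
 [0.52830638 0.14500472]] [0.57143313 0.15016111] 0.08686781706909975
boxend [[0.63581642 0.23403132]
 [0.48963205 0.22126305]] [0.56272423 0.22764718] 0.1467409219300889
4.991751301574936
6.818124266532549
cover [[0.63021903 0.22381651]
 [0.6427913  0.08788241]
 [0.51161795 0.07280677]
 [0.49631411 0.21393556]] [0.5702356  0.14961031]
5.284140996759031
5.976011278400962
centre from end [0.57808479 0.07642532] from rib [0.57870918 0.0785297 ] from cover [0.57751165 0.0779789 ]
tip width [[0.57184132 0.19473942]
 [0.57336214 0.17987452]]
```

>>> {"method": "servo_tool", "body": {"deltas": [0, 0.3, 0, 3, 0, 0, 0, 0, 3, 0, 0, 0, 0, 3, 0, 0, 0, 0, 3, 0, 0, 0, 0, 1.5, 0, 0, 0, 0, 1.3, 0, 0, 0, 0, 0, 0, 0, 0, 0, 0, 0]}}

```text
t: 3.4
tool_pos: [0.5681, 0.1877, 0.0844]
tool_rot: [[0.995, 0.1, 0.002], [0.1, -0.995, 0.0], [0.002, -0.0, -1.0]]
ft_force: [0.0, -0.4, 0.2]
grip_width: -0.0001
finger_force: 0.0
```

>>> {"method": "servo_tool", "body": {"deltas": [0, 0, 1, 0.2, 0, 0, 0, 1, 0, 0, 0, 0, 0.7, 0, 0, 0, 0, 0.7, 0, 0, 0, 0, 0.7, 0, 0, 0, 0, 1, 0, 0, 0, 0, 1, 0, 0, 0, 0, 1, 0, 0, 0, 0, 1, 0, 0, 0, 0, 1, 0, 0, 0, 0, 1, 0, 0, 0, 0, 1, 0, 0]}}

```text
t: 4.6
tool_pos: [0.5792, 0.077, 0.0821]
tool_rot: [[0.995, 0.1, 0.002], [0.1, -0.995, 0.001], [0.002, -0.001, -1.0]]
ft_force: [-0.0, 5.8, 5.5]
grip_width: -0.0002
finger_force: 3.6
```

>>> {"method": "servo_tool", "body": {"deltas": [0, 0, 1, 0, 0, 0, 0, 1, 0, 0, 0, 0, 1, 0, 0, 0, 0, 1, 0, 0, 0, 0, 0.8, 0, 0, 0, 0, 0.5, 0, 0, 0, 0, 0.3, 0, 0, 0, 0, 0.3, 0, 0, 0, 0, 0.2, 0, 0, 0, 0, 0, 0, 0]}}

```text
t: 5.6
tool_pos: [0.5837, 0.0205, 0.082]
tool_rot: [[0.995, 0.099, -0.003], [0.099, -0.995, 0.008], [-0.002, -0.009, -1.0]]
ft_force: [-4.4, 19.5, 12.5]
grip_width: -0.0002
finger_force: 11.8
```

>>> {"method": "servo_tool", "body": {"deltas": [0, 0, -0.7, 0, 0, 0, 0, -0.8, 0, 0, 0, 0, -0.5, -1, 0, 0, 0, 0, -4, 0, 0, 0, 0, -4, 0, 0, -1, -2, -3, 0, 0, 0, -2, -2, 0, 0, 0, 0, 0, 0]}}

```text
t: 6.4
tool_pos: [0.5703, 0.0763, 0.2257]
tool_rot: [[0.995, 0.103, 0.007], [0.103, -0.995, -0.001], [0.007, 0.002, -1.0]]
ft_force: [0.5, -1.1, 0.1]
grip_width: 0.0004
finger_force: 0.0
```

```bash
python3 - <<'E'
from h import *
o=env.get_obs(); d=optics.get_image('wrist'); cv2.imwrite('pics/w2.png',d['img'][:,:,::-1])
H=np.array(d['hand_eye'])
R=np.array(o['tool_rot'])@H[:3,:3]; p=np.array(o['tool_pos'])+np.array(o['tool_rot'])@H[:3,3]; print(o['t'],o['tool_pos'],o['ft_force'])
np.savez('w2.npz',R=R,p=p,fov_y=d['fov_y'],cx=d['cx'],cy=d['cy'])
E
```

```text
6.4 [0.57026661 0.07633878 0.2256891 ] [ 0.51595004 -1.05795763  0.094843  ]
```

View pics/w2.png

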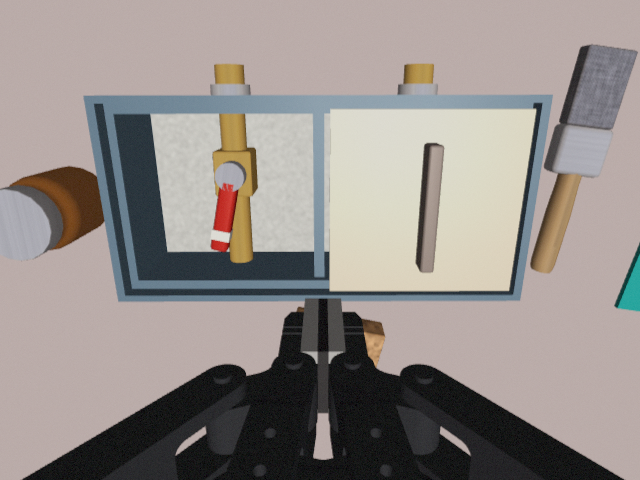

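The cover is now on the other bay, with its edge near (535,110)–(518,292). The red handle is uncovered: the pivot cap is at (230,175) and the tip at (219,249).

```bash
python3 - <<'E'
from h import *
w=np.load('w2.npz'); y=np.radians(5.8); X=np.array([np.cos(y),np.sin(y)]);Y=np.array([-X[1],X[0]])
def L(px,z):
    q=ray(w,px,z,w['R'],w['p'])[:,:2]-[.578,.078]; return (np.c_[q@X,q@Y]*1000).round(1).tolist()
print('box corners',L([[86,97],[550,96],[522,300],[120,301]],.082))
print('cover',L([[329,108],[535,109],[518,292],[330,291]],.075)); print('rib',L([[435,146],[428,271]],.093))
print('pivot',L([[230,177]],.054),'tip',L([[219,248]],.052))
E
```

```text
box corners [[72.5, 150.4], [73.4, -149.2], [-72.7, -152.8], [-73.7, 150.2]]
cover [[65.6, -6.6], [65.1, -144.2], [-69.4, -152.4], [-68.7, -8.2]]
rib [[42.7, -74.7], [-44.4, -77.1]]
pivot [[15.4, 67.1]] tip [[-42.0, 80.2]]
```

The cover is at the end stop: its centre is about -77 mm in the box frame and the final push force was 19 N. The red handle is at about 0.22 rad. I'll lower the fingertips behind it.

>>> {"method": "servo_tool", "body": {"deltas": [0, -1.3, -2.2, 0, 0, 0, -1.2, -2.1, 0, 0, 0, 0, 0, 3, 0, 0, 0, 0, 3, 0, 0, 0, 0, 3, 0, 0, 0, 0, 3, 0, 0, 0, 0, 2, 0, 0, 0, 0, 2, 0, 0, 0, 0, 1, 0, 0, 0, 0, 0.7, 0, 0, 0, 0, 0, 0, 0, 0, 0, 0, 0]}}

```text
t: 7.65
tool_pos: [0.54, 0.1155, 0.0449]
tool_rot: [[0.995, 0.1, 0.001], [0.1, -0.995, -0.0], [0.001, 0.0, -1.0]]
ft_force: [0.3, -0.4, -0.1]
grip_width: 0.0001
finger_force: 0.0
```

>>> {"method": "servo_tool", "body": {"deltas": [0, -0.1, -0.9, 0, 0, 0, -0.1, -0.9, 0, 0, 0, 0, -0.7, 0, 0, 0, 0, -0.7, 0, 0, 0, 0.25, -0.7, 0, 0, 0, 0.25, -0.65, 0, 0, 0, 0.5, -0.6, 0, 0, 0, 0.55, -0.55, 0, 0, 0, 0, 0, 0, 0]}}

```text
t: 8.55
tool_pos: [0.5472, 0.1747, 0.0441]
tool_rot: [[0.995, 0.101, -0.0], [0.101, -0.995, 0.001], [-0.0, -0.001, -1.0]]
ft_force: [-0.5, -0.7, 0.2]
grip_width: 0.0
finger_force: 0.1
```

>>> {"method": "servo_tool", "body": {"deltas": [0, 0.6, -0.3, 0, 0, 0, 0.6, -0.3, 0, 0, 0, 0.3, -0.1, 0, 0, 0, 0.3, 0, 0, 0, 0, 0.2, 0, 0, 0, 0, 0.2, 0, 0, 0, 0, 0, 0, 0, 0]}}

```text
t: 9.25
tool_pos: [0.5649, 0.1833, 0.0436]
tool_rot: [[0.995, 0.101, -0.01], [0.101, -0.995, -0.0], [-0.01, -0.001, -1.0]]
ft_force: [-15.8, 1.4, 10.1]
grip_width: 0.0002
finger_force: 7.6
```

>>> {"method": "servo_tool", "body": {"deltas": [0, -0.5, 0, 0, 0, 0, -1, 0, 0, 0, 0, -0.5, 0, 0, 0, 0, 0, 0, -3, 0, 0, 0, 0, -4, 0, 0, 0, 0, -4, 0, 0, 0, 2, -4, 0, 0, 0, 3, -3, 0, 0, 0, 3, 0, 0, 0, 0, 0, 0, 0]}}

```text
t: 10.25
tool_pos: [0.5577, 0.0985, 0.2262]
tool_rot: [[0.995, 0.097, 0.004], [0.097, -0.995, -0.001], [0.004, 0.001, -1.0]]
ft_force: [-0.3, -0.6, -0.5]
grip_width: 0.0
finger_force: 0.0
```

```bash
python3 - <<'E'
from h import *
o=env.get_obs(); d=optics.get_image('wrist'); cv2.imwrite('pics/w3.png',d['img'][:,:,::-1])
im=d['img'][:,:,::-1].copy(); hsv=cv2.cvtColor(im,cv2.COLOR_BGR2HSV)
H=np.array(d['hand_eye']); R=np.array(o['tool_rot'])@H[:3,:3]; p=np.array(o['tool_pos'])+np.array(o['tool_rot'])@H[:3,3]; print(o['t'],o['tool_pos'],o['ft_force'])
m=cv2.inRange(hsv,(0,180,60),(5,255,255))|cv2.inRange(hsv,(175,180,60),(180,255,255))
c=max(cv2.findContours(m,0,2)[0],key=cv2.contourArea); b=cv2.boxPoints(cv2.minAreaRect(c)); print(b.round())
q=ray(d,b,.052,R,p)[:,:2]-[.578,.078]; y=np.radians(5.8); X=np.array([np.cos(y),np.sin(y)]);Y=np.array([-X[1],X[0]])
print((np.c_[q@X,q@Y]*1000).round(1).tolist())
E
```

```text
10.25 [0.55773406 0.09851204 0.22616291] [-0.30931999 -0.60295764 -0.54800475]
[[201. 153.]
 [251. 153.]
 [251. 171.]
 [201. 171.]]
[[22.8, 111.1], [22.6, 73.9], [9.1, 74.7], [9.3, 112.4]]
```

View pics/w3.png

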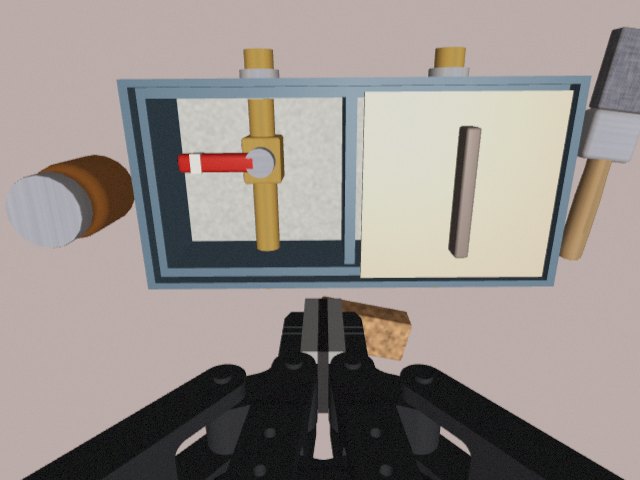

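The red handle points along box +y (tip near (181,162)), hard against its stop. The cover sits flat at the far end stop, and nothing else has moved.

```bash
python3 -c "
from bench import env
print(env.job_done())"
```

```text
the job is handed in; nothing more can be done
None
```

I handed the job in: the cream cover is across on the other bay at its end stop, and the red handle is turned clockwise until shut against its stop (about 10 s of the 51 s used). The black handle's bay is now covered, so I couldn't see that handle after the move, but the fingers never entered that bay.

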